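# Sort the metal-stamping bench

## Robot

A 6-joint arm with a two-finger parallel gripper is mounted at the origin on the work surface. World frame = base frame: x ahead of the robot, y to its left, z up, the work surface at z = 0. Lengths are in m, angles in degrees, forces in N, time in s.
With the tool pointing down it reaches from about 0.25 to 0.725 m from the base axis. Payload 9.7 kg.
Tool frame: the origin (TCP) lies where the fingers leave the gripper's body, on its centre line; the fingertips stand 73 mm ahead of it and the grasp point (between the pads) lies 54 mm ahead of it; z points along the fingers, y is the line along which they close (so a half turn about z gives the same grasp; the last joint's range is limited). The gripper opens to 85 mm and grips with 20 to 120 N. Pads are 22 mm wide; open, the fingers measure 114 mm over their backs; the gripper's body (76 mm by 85 mm) begins 54 mm behind the grasp point. The pads swing forward as they close: fully open they stand 13 mm farther back than shut.
Start: joints at [-63.713, 4.979, 10.078, 95.1, 0, 90], TCP at [0.244, -0.493, 0.304] pointing down, gripper open.
Joint ranges: [-179.16, 179.16], [-48.56, 103.87], [-65.8, 70.77], [-126.05, 130.52], [-82.76, 87.17], [-180, 180]. Speed limits (degrees/s): [127.2, 127.2, 147.25, 180, 180, 180].

## Interface

Orientations are given as [roll, pitch, yaw] about the fixed x, y, z axes, in that order (R = Rz(yaw) Ry(pitch) Rx(roll)).
In Python, from workcell import sensors, imaging, bot gives the robot as it stands.
- The arm moves only by the tool apply_moves, never from a script. Its argument "rows" is a list of rows, each a list of 3 entries, a list of its own where there are three numbers: the shift along the tool's x, y, z in units of 10 cm (1.0 is 10 cm), then the turn, a rotation vector about the tool's x, y, z in units of 30 degrees (1.0 is 30 degrees), then the opening, from 0 (shut) to 1 (fully open). A call has 1 to 20 rows; each row is the pose to reach, as a shift and turn from the pose commanded when the call began, along the tool's axes at that moment; what a row does not reach only later rows make up. A row lasts 1/10 s, in which the tool goes at most 50 mm and 8.59 degrees, less where a joint would pass 70% of its speed; a pose out of reach is approached as far as the arm can. A call with a number of a shift or a turn outside -1 to 1 is refused whole. A call with a gripper value outside its range is refused whole. The fingers move at their own pace and stop on an object; "force" is the grip in N (left out, the last holds). Time passes only in rows, so rows that repeat a pose let the fingers close. It gives the time, the measured TCP pose, the force, the opening and the grip force at its end, in the units of the state.
- sensors.get_obs(): the state, without advancing time (a new reading comes with each control period).
- imaging.camera(name): name is "side" or "top"; returns (picture, depth): 420x560x3 uint8, red, green, blue; 420x560 float32, m along the optical axis (not along the pixel's ray), 0 where there is no reading.
- imaging.get_calibration(name): a dict with "intrinsics" (3x3 intrinsics, pixels), "world_from_camera" (4x4, takes a point from camera to world coordinates). Camera axes: x right, y down, z forward; pixel columns grow to the right and rows downward; lengths in m; the calibration is good to about 2 mm. A picture is of the moment at which its call begins. get_calibration takes no time and is no camera call.
- bot.job_done(): hands the job in; it is judged then, once.
The state is a dict: "time": time; "q": joint angles; "qd": joint speeds; "joint_efforts": joint torques, N m; "ee_pos": TCP position; "tcp_rot": TCP orientation; "wrist_force": force on the tool from outside, world axes, zero at the start; "torque": the same for the moment, N m; "opening": finger opening in m; "grasp_force": force on a finger pad.
Only numpy, scipy, OpenCV 4.12 (cv2) and the standard library are available. Lean on these libraries where they do the work, as an engineer would, in place of code of your own. Each camera call takes 0.05 s, during which the arm holds its last target. There are 200 camera calls.

## Task

Put away the mixed pieces on the stamping bench: lay both square steel punches in the long wooden tray, lengthwise and flat on its floor; lay both round brass blanks flat on the bottom of the white dish, side by side, not one on the other; and slip the napkin ring over the post of the ring stand so that it sits flat on the base. Leave the steel bench block and the red-lidded jar where they stand.

Things in the scene. Friction and masses are not known exactly. Their poses are not given: they have to be found in the camera images.
- punch_a: square steel stamping punch, loose, lying on its side: a bar 10 mm square and 66 mm long in all, the last 12 mm (at its +x end) a thinner 6 mm square nose of darker steel. Origin at the bar's centre, 5 mm above what it lies on; x along its length. 50 g.
- punch_b: a second, identical square steel stamping punch (66 x 10 x 10 mm, lying, origin at its centre, x along its length).
- blank_a: thick round brass blank (solid disc), loose, lying flat: 36 mm in diameter, 7 mm thick. Origin at its centre, 3.5 mm above what it lies on; z is its axis. 55 g.
- blank_b: a second, identical round brass blank (36 mm in diameter, 7 mm thick, origin at its centre).
- napkin_ring: steel napkin ring, loose, standing on its end with the hole upward: a tube of 46 mm outside diameter, 38 mm hole, 25 mm high. Origin at its centre, 12.5 mm above what it stands on; z is its axis. 60 g.
- punch_tray: long shallow open tray of light wood, fixed: outside 96 mm (its x) by 196 mm (its y, the long way), 20 mm high, walls and floor 4 mm thick, so the inside is 88 x 188 mm and its floor 4 mm up. Origin under its centre, on the table.
- dish: round shallow white dish with upright wall, fixed: 136 mm outside diameter, 20 mm high, wall 4 mm, flat floor 128 mm across and 5 mm up. Origin under its centre, on the table.
- ring_post: ring stand, fixed: a light wooden disc 88 mm in diameter and 12 mm thick with an upright dark wooden post in its middle, 18 mm thick and narrowing to 12 mm, whose top is 67 mm above the table. Origin under its centre, on the table.
- bench_block: square steel bench block on a rubber foot, loose, 66 x 66 mm and 23 mm high; a bystander that must stay where it is. Origin under its centre.
- jar: small clear jar with a red screw lid, loose, 51 mm in diameter and 40 mm high; a bystander that must stay where it is. Origin under its centre.
Mind the look-alikes: they are no part of the job. Leave any green, orange or pink look-alike of the blank_a alone.

How it is judged:
By the outcome, as a careful person would: the job done as asked, in the order asked, and still so for the second after the job is handed in, with the robot touching nothing.
It also fails if it takes over 115 s, if anything falls off the work surface, if the arm or the gripper's body presses on something with over 40 N, if the wrist force passes 120 N, or if a joint passes its speed limit or range.

## Working session

There is one attempt and no reset: what is moved stays moved. The work goes in short steps, Python scripts to look and compute and a tool call to move; the robot and the scene stay as the last step left them, time stands still between calls to the robot, and variables do not carry over. Pictures are saved under pics/ and viewed, at most 14 in all, crops included, and the job is handed in when it is done.

Besides the shell and the picture viewer there is one more tool, called after "Call:" as a command line: name --argument value ..., lists and objects as JSON in quotes. apply_moves: Moves the arm, as the interface text tells. Its arguments: {"type":"object","properties":{"rows":{"type":"array"},"force":{"type":"number"}},"required":["rows"]}

```bash
ls; mkdir -p pics; python3 - <<'E'
from workcell import sensors, imaging, bot
import cv2,numpy as np
for n in("top","side"):
    p,d=imaging.camera(n); cv2.imwrite(f"pics/{n}0.png",p[:,:,::-1]); np.save(f"pics/{n}0.npy",d)
    c=imaging.get_calibration(n); print(n,c["intrinsics"],c["world_from_camera"])
print(sensors.get_obs())
E
```

```text
pics
top [[426.58084539   0.         280.83584113]
 [  0.         426.58084539 210.41311598]
 [  0.           0.           1.        ]] [[ 0.02339861 -0.98738851  0.15657726  0.34016157]
 [-0.99965351 -0.0212193   0.01557575  0.00635721]
 [-0.01205686 -0.15688745 -0.98754289  0.95040843]
 [ 0.          0.          0.          1.        ]]
side [[412.07950492   0.         284.99589576]
 [  0.         412.07950492 210.00845021]
 [  0.           0.           1.        ]] [[-0.96170796 -0.16784954  0.21666639  0.3055428 ]
 [-0.27395572  0.61215218 -0.74176679  0.62169285]
 [-0.00812759 -0.77272003 -0.63469497  0.55866431]
 [ 0.          0.          0.          1.        ]]
{'time': 0.1, 'q': array([-6.37138912e+01,  5.00739140e+00,  1.00390529e+01,  9.51009512e+01,
        2.86518160e-03,  9.00000455e+01]), 'qd': array([ 0.01467947, -0.1338363 ,  0.11107207, -0.06399851, -0.07311024,
        0.02253518]), 'joint_efforts': array([-6.12243839e-04, -5.21560693e+01,  4.65653121e+01,  1.59672985e-02,
       -3.69093539e-05,  1.75552015e-05]), 'ee_pos': array([ 0.24352213, -0.4930065 ,  0.3032598 ]), 'tcp_rot': array([-1.79930710e+02, -2.86512442e-03,  2.62860598e+01]), 'wrist_force': array([-0.818677  , -0.62068324, -1.06440358]), 'torque': array([ 0.00619277, -0.00922044, -0.00541337]), 'grasp_force': 0.0, 'opening': 0.08532193186131994}
```

View pics/top0.png

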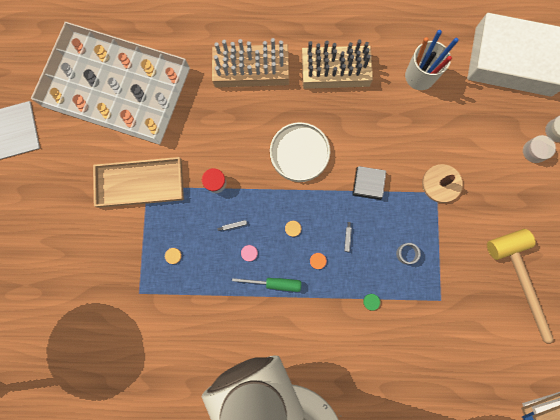

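View pics/side0.png

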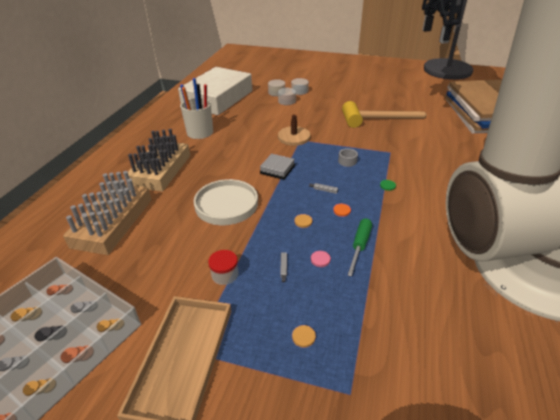

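The top view shows brass-coloured discs at (173,256) and (293,229), with look-alikes in pink (249,253), orange (318,261) and green (372,302). The punches are at (233,225) and (348,237), the ring at (409,253), the post at (443,183), the tray at (139,182) and the dish at (300,152). The two yellow-brass discs fit the description of the blanks. I'll confirm that in one enlarged crop.

```bash
cat > h.py <<'E'
from workcell import sensors, imaging, bot
import cv2,numpy as np
def w(name,u,v,z):
    c=imaging.get_calibration(name);K=c["intrinsics"];T=c["world_from_camera"]
    r=T[:3,:3]@np.linalg.solve(K,[u,v,1.]);o=T[:3,3]
    return o+r*(z-o[2])/r[2]
def pix(name,P):
    c=imaging.get_calibration(name);K=c["intrinsics"];T=np.linalg.inv(c["world_from_camera"])
    q=K@(T[:3,:3]@np.array(P)+T[:3,3]);return q[:2]/q[2]
def pic(name,f,x0,y0,x1,y1,s):
    p,d=imaging.camera(name)
    cv2.imwrite(f"pics/{f}.png",cv2.resize(p[y0:y1,x0:x1,::-1],None,fx=s,fy=s,interpolation=cv2.INTER_CUBIC));return p,d
E
python3 - <<'E'
from h import *
p,d=pic("top","crop1",140,200,440,310,2.6)
# color blobs: non-blue on mat
hsv=cv2.cvtColor(p,cv2.COLOR_RGB2HSV)
blue=((hsv[...,0]>95)&(hsv[...,0]<125)&(hsv[...,1]>90)).astype(np.uint8)
m=1-blue; m[:195]=0;m[290:]=0;m[:,:150]=0;m[:,432:]=0
n,l,st,ce=cv2.connectedComponentsWithStats(m)
for i in range(1,n):
    if st[i,4]>60:
        r=cv2.minAreaRect(np.argwhere(l==i)[:,::-1].astype(np.float32))
        print(ce[i].round(1),st[i],r, w("top",*ce[i],.008).round(4), p[l==i].mean(0).round())
T=imaging.get_calibration("top")
for u,v in((200,240),(330,215),(300,152),(139,182),(320,290),(443,195)):
    K=T["intrinsics"];dd=d[v,u];print(u,v,(T["world_from_camera"]@np.r_[np.linalg.solve(K,[u,v,1.])*dd,1])[:3].round(4))
E
```

```text
[165.7 198.1] [150 195  35   9 245] ((167.0, 199.0), (8.0, 34.0), 90.0) [0.5122 0.2814 0.008 ] [190. 159. 117.]
[371.2 196.3] [353 195  31   5  93] ((368.0, 197.0), (4.0, 30.0), 90.0) [ 0.5259 -0.1806  0.008 ] [76. 77. 78.]
[232.6 225.1] [217 220  31  11 172] ((231.7059326171875, 225.3235626220703), (5.820854663848877, 30.802024841308594), 75.96376037597656) [0.4541 0.1278 0.008 ] [152. 152. 152.]
[292.8 228.1] [285 220  17  17 235] ((293.0, 228.0), (16.0, 16.0), 90.0) [ 0.4504 -0.0063  0.008 ] [218. 179. 112.]
[347.6 237.3] [344 222   8  30 176] ((347.7264404296875, 236.55584716796875), (6.135720252990723, 29.374759674072266), 4.39870548248291) [ 0.4326 -0.1279  0.008 ] [154. 154. 154.]
[408.1 253.1] [396 242  25  23 301] ((408.0, 253.0), (22.0, 24.0), 90.0) [ 0.4008 -0.2602  0.008 ] [132. 133. 135.]
[249.  252.7] [241 244  17  18 242] ((249.0, 252.5), (17.0, 16.0), 90.0) [0.3937 0.0893 0.008 ] [224. 151. 172.]
[172.6 255.4] [164 247  18  18 246] ((172.5, 255.50001525878906), (16.970561981201172, 16.970561981201172), 45.0) [0.3839 0.2576 0.008 ] [216. 178. 112.]
[317.8 260.4] [309 252  18  18 244] ((317.5, 260.5), (16.970561981201172, 16.970561981201172), 45.0) [ 0.3804 -0.0624  0.008 ] [225. 140.  85.]
[274.4 283. ] [231 278  71  12 517] ((266.0, 283.5), (11.0, 70.0), 90.0) [0.3293 0.0315 0.008 ] [ 90. 146. 101.]
200 240 [4.199e-01 2.005e-01 4.000e-04]
330 215 [ 0.4823 -0.0892  0.0029]
300 152 [ 0.6259 -0.0194  0.0071]
139 182 [0.5486 0.3458 0.005 ]
320 290 [ 0.3164 -0.0684  0.0008]
443 195 [ 0.5314 -0.3394  0.0126]
```

View pics/crop1.png

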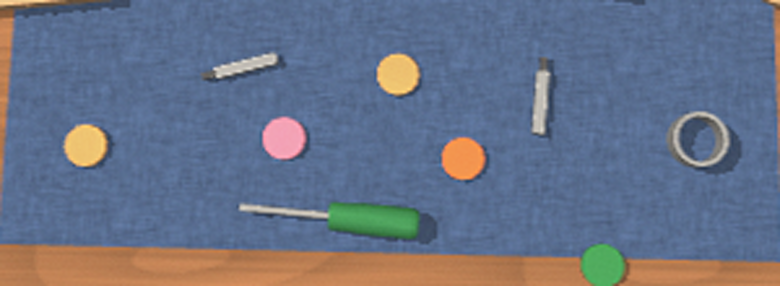

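```bash
python3 - <<'E'
from h import *
p,d=pic("top","crop2",90,125,470,215,2.1)
E
```

```text
(no output)
```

View pics/crop2.png

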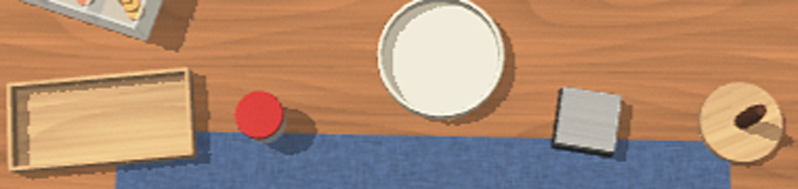

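The crop confirms the two yellow-brass blanks, at crop pixels (86,145) and (398,74). The punch noses point left (punch A) and up (punch B). The tray's rim corners in crop2 are about (8,84), (189,69), (192,156) and (10,171). The dish centre is about (442,57) and the stand disc about (742,122).

```bash
cat >> h.py <<'E'
def ang(a,b): d=(b-a)[:2]; return np.degrees(np.arctan2(d[1],d[0]))
def c1(x,y): return 140+(x+.5)/2.6-.5,200+(y+.5)/2.6-.5
def c2(x,y): return 90+(x+.5)/2.1-.5,125+(y+.5)/2.1-.5
E
python3 - <<'E'
from h import *
for n,a,b in(("A",(207,76),(278,59)),("B",(543,58),(540,135))):
    a=w("top",*c1(*a),.008);b=w("top",*c1(*b),.008);print(n,((a+b)/2).round(4),ang(a,b).round(1),np.linalg.norm(a-b).round(4))
print("bl",w("top",*c1(86,145),.007).round(4),w("top",*c1(398,74),.007).round(4))
print("ring",w("top",*c1(700,139),.025).round(4))
t=[w("top",*c2(*q),.02) for q in((8,84),(189,69),(192,156),(10,171))]
print("tray",np.mean(t,0).round(4),[np.linalg.norm(t[i]-t[i-1]).round(3) for i in range(4)],[ang(t[i-1],t[i]).round(1) for i in range(4)])
print("dish",w("top",*c2(442,57),.02).round(4),"post",w("top",*c2(742,122),.012).round(4))
# side check: project
S={"B":(.433,-.128,.01),"A":(.4535,.1275,.01)}
for k,v in S.items(): print(k,pix("side",v).round(1))
E
```

```text
A [0.4529 0.127  0.008 ] -75.1 0.0624
B [ 0.4339 -0.1286  0.008 ] 177.7 0.0658
bl [0.3839 0.2576 0.007 ] [ 0.4504 -0.0062  0.007 ]
ring [ 0.3996 -0.2572  0.025 ]
tray [0.5459 0.3444 0.02  ] [np.float64(0.095), np.float64(0.195), np.float64(0.095), np.float64(0.193)] [np.float64(6.6), np.float64(-84.0), np.float64(-174.6), np.float64(96.0)]
dish [ 0.6223 -0.0196  0.02  ] post [ 0.5593 -0.3408  0.012 ]
B [323.6 185.1]
A [283.6 263.3]
```

Call:
apply_moves --rows '[[[1,-1,0.8],[0,0,0.953],0.5],[[1,-1,0.8],[0,0,0.953],0.5],[[1,-1,0.8],[0,0,0.953],0.5],[[1,-1,0.8],[0,0,0.953],0.5],[[1,-1,0.8],[0,0,0.953],0.5]]' --force 40

```text
time: 0.7
ee_pos: [0.2891, -0.3573, 0.2228]
tcp_rot: [-179.9, 0.1, -2.2]
wrist_force: [0.5, -0.0, 0.6]
opening: 0.0425
grasp_force: 0.0
```

Call:
apply_moves --rows '[[[0.68,-1,0.5],[0,0,0],0.5],[[0.68,-1,0.5],[0,0,0],0.5],[[0.68,-1,0.5],[0,0,0],0.5]]'

```text
time: 1.0
ee_pos: [0.3618, -0.2611, 0.1734]
tcp_rot: [-180.0, -0.0, -2.2]
wrist_force: [0.1, -0.8, -0.1]
opening: 0.0426
grasp_force: 0.0
```

Call:
apply_moves --rows '[[[0.67,-1,0.44],[0,0,0],0.5],[[0.67,-1,0.44],[0,0,0],0.5],[[0.67,-1,0.44],[0,0,0],0.5]]'

```text
time: 1.3
ee_pos: [0.4334, -0.1633, 0.1294]
tcp_rot: [-180.0, -0.0, -2.1]
wrist_force: [-0.1, 0.1, 0.7]
opening: 0.0427
grasp_force: 0.0
```

Call:
apply_moves --rows '[[[0,-0.361,0],[0,0,0],0.5],[[0,-0.361,0],[0,0,0],0.5],[[0,-0.361,0],[0,0,0],0.5],[[0,-0.361,0],[0,0,0],0.5]]'

```text
time: 1.7
ee_pos: [0.4337, -0.1298, 0.1304]
tcp_rot: [180.0, -0.1, -2.3]
wrist_force: [0.3, -0.2, 0.2]
opening: 0.0427
grasp_force: 0.0
```

Call:
apply_moves --rows '[[[0,0,0.3],[0,0,0],0.5],[[0,0,0.55],[0,0,0],0.5],[[0,0,0.55],[0,0,0],0.5],[[0,0,0.55],[0,0,0],0.3],[[0,0,0.55],[0,0,0],0],[[0,0,0.55],[0,0,0],0],[[0,0,0.55],[0,0,0],0],[[0,0,0.55],[0,0,0],0],[[0,0,0.55],[0,0,0],0],[[0,0,0.55],[0,0,0],0]]' --force 40

```text
time: 2.7
ee_pos: [0.4339, -0.1292, 0.0764]
tcp_rot: [179.9, -0.1, -2.3]
wrist_force: [-2.7, -0.9, 6.1]
opening: 0.0083
grasp_force: 40.2
```

Call:
apply_moves --rows '[[[0,0,-0.4],[0,0,0],0],[[0,0,-0.8],[0,0,0],0],[[0,0,-0.8],[0,0,0],0],[[0,0,-0.8],[0,0,0],0]]'

```text
time: 3.1
ee_pos: [0.4339, -0.1288, 0.1561]
tcp_rot: [180.0, -0.1, -2.3]
wrist_force: [-0.9, 1.6, -1.7]
opening: 0.0087
grasp_force: 39.4
```

```bash
python3 - <<'E'
from h import *
pic("side","g1",240,80,420,215,4)
print(sensors.get_obs()["opening"])
E
```

```text
0.00876510552944579
```

View pics/g1.png

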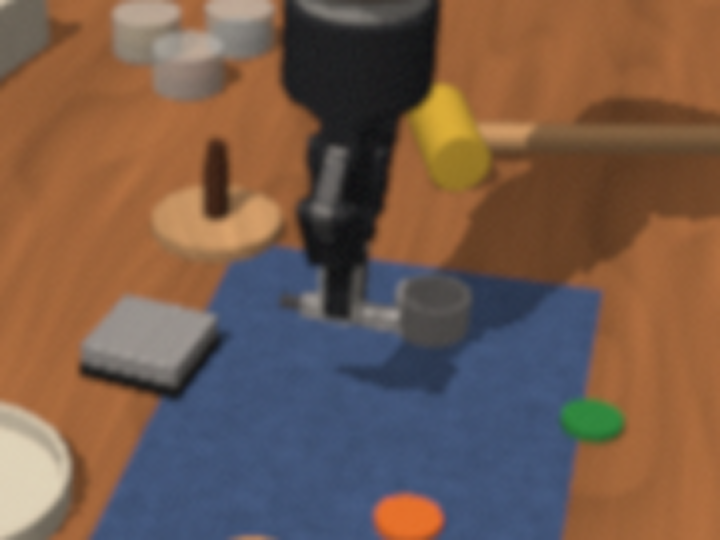

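Call:
apply_moves --rows '[[[1,-1,0],[0,0,0.908],0],[[1,-1,0],[0,0,0.908],0],[[1,-1,0],[0,0,0.908],0],[[1,-1,0],[0,0,0.908],0]]'

```text
time: 3.55
ee_pos: [0.4882, -0.1621, 0.1528]
tcp_rot: [-175.8, 0.5, -20.0]
wrist_force: [0.2, 0.3, -0.4]
opening: 0.0088
grasp_force: 39.4
```

Call:
apply_moves --rows '[[[-0.542,-0.957,0],[0,0,0.908],0],[[-0.542,-0.957,0],[0,0,0.908],0],[[-0.542,-0.957,0],[0,0,0.908],0],[[-0.542,-0.957,0],[0,0,0.908],0]]'

```text
time: 3.95
ee_pos: [0.3856, -0.2151, 0.1586]
tcp_rot: [-170.2, 2.7, -33.8]
wrist_force: [0.7, -0.2, -1.2]
opening: 0.0085
grasp_force: 39.4
```

Call:
apply_moves --rows '[[[-0.962,-0.63,0],[0,0,0.908],0],[[-0.962,-0.63,0],[0,0,0.908],0],[[-0.962,-0.63,0],[0,0,0.908],0],[[-0.962,-0.63,0],[0,0,0.908],0]]'

```text
time: 4.35
ee_pos: [0.2328, -0.2204, 0.1711]
tcp_rot: [-166.7, 7.1, -52.1]
wrist_force: [-0.0, -1.3, 0.2]
opening: 0.0086
grasp_force: 39.4
```

Call:
apply_moves --rows '[[[-0.962,-0.122,0],[0,0,0],0],[[-0.962,-0.122,0],[0,0,0],0],[[-0.962,-0.122,0],[0,0,0],0]]'

```text
time: 4.65
ee_pos: [0.1761, -0.1418, 0.1869]
tcp_rot: [-166.3, 6.8, -51.6]
wrist_force: [1.0, -1.2, -0.1]
opening: 0.0084
grasp_force: 39.5
```

Call:
apply_moves --rows '[[[-0.962,-0.122,0],[0,0,0],0],[[-0.962,-0.122,0],[0,0,0],0],[[-0.962,-0.122,0],[0,0,0],0],[[-0.962,-0.122,0],[0,0,0],0],[[-0.962,-0.122,0],[0,0,0],0]]'

```text
time: 5.15
ee_pos: [0.1314, -0.0813, 0.2036]
tcp_rot: [-165.9, 7.8, -51.2]
wrist_force: [0.3, -0.9, 0.0]
opening: 0.0087
grasp_force: 39.5
```

```bash
python3 - <<'E'
from h import *
o=sensors.get_obs()
for k in("time","q","qd","ee_pos","tcp_rot"):print(k,o[k].round(2) if k!="time" else o[k])
pic("side","g2",0,0,560,420,1)
E
```

```text
time 5.15
q [-51.24 -48.45 -39.99 106.3   14.06 179.94]
qd [-0.02 -0.1   0.24  0.37 -0.01  0.04]
ee_pos [ 0.13 -0.08  0.2 ]
tcp_rot [-165.93    7.82  -51.19]
```

View pics/g2.png

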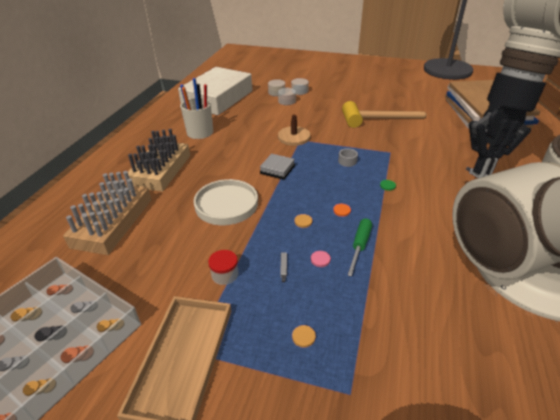

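The last joint hit its +180° limit because q6 = q1 + 180 − yaw. The punch is still held and nothing was touched. I'll use yaw near +96 instead of −84, and a helper to work out the calls.

```bash
cat >> h.py <<'E'
from scipy.spatial.transform import Rotation as R
def plan(*wps,start=None):
    """waypoints (x,y,z,yaw); prints each call's shift/turn, chained from the measured (or given) pose"""
    o=sensors.get_obs()
    p=np.array(o["ee_pos"]);r=R.from_euler("xyz",o["tcp_rot"],degrees=True)
    if start: p=np.array(start[:3]);r=R.from_euler("xyz",[180,0,start[3]],degrees=True)
    print("at",p.round(4),np.round(o["tcp_rot"],1))
    for x in wps:
        q=np.array(x[:3]);t=R.from_euler("xyz",[180,0,x[3]],degrees=True)
        s=r.inv().apply(q-p)*10;v=np.degrees((r.inv()*t).as_rotvec())/30
        b="" if max(abs(s).max(),abs(v).max())<=1 else "  TOO BIG"
        q6=np.degrees(np.arctan2(q[1],q[0]))+180-x[3]
        print(x,"->",s.round(3).tolist(),v.round(3).tolist(),"q6 %.0f"%q6,"rows %d"%max(np.ceil(np.linalg.norm(s)*2),np.ceil(np.linalg.norm(v)*3.5)),b)
        p,r=q,t
E
python3 - <<'E'
from h import *
plan((.19,-.12,.22,-35),(.25,-.12,.22,-8))
E
```

```text
at [ 0.1314 -0.0812  0.2038] [-165.9    7.8  -51.2]
(0.19, -0.12, 0.22, -35) -> [0.641, -0.269, -0.192] [-0.502, 0.191, -0.568] q6 183 rows 3 
(0.25, -0.12, 0.22, -8) -> [0.491, -0.344, -0.0] [0.0, 0.0, -0.9] q6 162 rows 4
```

Call:
apply_moves --rows '[[[0.64,-0.27,-0.19],[-0.5,0.19,-0.8],0],[[0.64,-0.27,-0.19],[-0.5,0.19,-0.8],0],[[0.64,-0.27,-0.19],[-0.5,0.19,-0.8],0],[[0.64,-0.27,-0.19],[-0.5,0.19,-0.8],0],[[0.64,-0.27,-0.19],[-0.5,0.19,-0.8],0],[[0.64,-0.27,-0.19],[-0.5,0.19,-0.8],0]]'

```text
time: 5.8
ee_pos: [0.1896, -0.1192, 0.22]
tcp_rot: [-179.7, -0.9, -28.3]
wrist_force: [-0.8, 0.4, -0.6]
opening: 0.0081
grasp_force: 39.5
```

```bash
python3 - <<'E'
from h import *
print(sensors.get_obs()["q"].round(1))
plan((.25,-.12,.2,-2),(.32,-.12,.16,24),(.39,-.05,.16,52),(.45,.05,.16,74),(.5,.16,.16,96),(.52,.26,.16,96),(.542,.345,.16,96),(.542,.386,.16,96))
E
```

```text
[-32.6 -43.5 -35.1  97.6   0.4 175.7]
at [ 0.1896 -0.1192  0.22  ] [-179.7   -0.9  -28.3]
(0.25, -0.12, 0.2, -2) -> [0.532, -0.278, 0.21] [-0.005, -0.032, -0.875] q6 156 rows 4 
(0.32, -0.12, 0.16, 24) -> [0.7, -0.024, 0.4] [0.0, 0.0, -0.867] q6 135 rows 4 
(0.39, -0.05, 0.16, 52) -> [0.924, -0.355, -0.0] [0.0, 0.0, -0.933] q6 121 rows 4 
(0.45, 0.05, 0.16, 74) -> [1.157, -0.143, -0.0] [-0.0, 0.0, -0.733] q6 112 rows 3   TOO BIG
(0.5, 0.16, 0.16, 96) -> [1.195, 0.177, 0.0] [0.0, 0.0, -0.733] q6 102 rows 3   TOO BIG
(0.52, 0.26, 0.16, 96) -> [0.974, 0.303, 0.0] [0.0, 0.0, 0.0] q6 111 rows 3 
(0.542, 0.345, 0.16, 96) -> [0.822, 0.308, 0.0] [0.0, 0.0, 0.0] q6 116 rows 2 
(0.542, 0.386, 0.16, 96) -> [0.408, 0.043, 0.0] [0.0, 0.0, 0.0] q6 119 rows 1
```

Call:
apply_moves --rows '[[[0.532,-0.278,0.21],[0,-0.032,-0.875],0],[[0.532,-0.278,0.21],[0,-0.032,-0.875],0],[[0.532,-0.278,0.21],[0,-0.032,-0.875],0],[[0.532,-0.278,0.21],[0,-0.032,-0.875],0],[[0.532,-0.278,0.21],[0,-0.032,-0.875],0]]'

```text
time: 6.3
ee_pos: [0.2498, -0.1203, 0.2]
tcp_rot: [-179.9, 0.0, -2.2]
wrist_force: [0.6, 0.5, -0.9]
opening: 0.0085
grasp_force: 39.5
```

Call:
apply_moves --rows '[[[0.7,-0.024,0.4],[0,0,-0.867],0],[[0.7,-0.024,0.4],[0,0,-0.867],0],[[0.7,-0.024,0.4],[0,0,-0.867],0],[[0.7,-0.024,0.4],[0,0,-0.867],0],[[0.7,-0.024,0.4],[0,0,-0.867],0]]'

```text
time: 6.8
ee_pos: [0.3198, -0.1202, 0.1604]
tcp_rot: [-180.0, -0.0, 23.7]
wrist_force: [0.0, 0.4, -0.3]
opening: 0.0085
grasp_force: 39.5
```

Call:
apply_moves --rows '[[[0.924,-0.355,0],[0,0,-0.933],0],[[0.924,-0.355,0],[0,0,-0.933],0],[[0.924,-0.355,0],[0,0,-0.933],0],[[0.924,-0.355,0],[0,0,-0.933],0],[[0.924,-0.355,0],[0,0,-0.933],0],[[0.924,-0.355,0],[0,0,-0.933],0]]'

```text
time: 7.4
ee_pos: [0.3898, -0.0501, 0.1607]
tcp_rot: [180.0, -0.1, 51.8]
wrist_force: [0.4, -0.7, -1.4]
opening: 0.0085
grasp_force: 39.5
```

```bash
python3 - <<'E'
from h import *
plan((.43,.04,.16,74),(.48,.13,.16,96),(.51,.22,.16,96),(.53,.31,.16,96),(.542,.386,.16,96))
E
```

```text
at [ 0.3898 -0.0501  0.1607] [ 1.80e+02 -1.00e-01  5.18e+01]
(0.43, 0.04, 0.16, 74) -> [0.956, -0.241, 0.008] [0.001, -0.002, -0.74] q6 111 rows 3 
(0.48, 0.13, 0.16, 96) -> [1.003, 0.233, 0.0] [0.0, 0.0, -0.733] q6 99 rows 3   TOO BIG
(0.51, 0.22, 0.16, 96) -> [0.864, 0.392, 0.0] [0.0, 0.0, 0.0] q6 107 rows 2 
(0.53, 0.31, 0.16, 96) -> [0.874, 0.293, 0.0] [0.0, 0.0, 0.0] q6 114 rows 2 
(0.542, 0.386, 0.16, 96) -> [0.743, 0.199, 0.0] [0.0, 0.0, 0.0] q6 119 rows 2
```

Call:
apply_moves --rows '[[[0.956,-0.241,0.008],[0,0,-0.74],0],[[0.956,-0.241,0.008],[0,0,-0.74],0],[[0.956,-0.241,0.008],[0,0,-0.74],0],[[0.956,-0.241,0.008],[0,0,-0.74],0]]'

```text
time: 7.8
ee_pos: [0.4297, 0.041, 0.1596]
tcp_rot: [-180.0, -0.0, 74.3]
wrist_force: [-0.9, -0.5, -0.1]
opening: 0.0081
grasp_force: 39.5
```

Call:
apply_moves --rows '[[[1.0,0.233,0],[0,0,-0.733],0],[[1.0,0.233,0],[0,0,-0.733],0],[[1.0,0.233,0],[0,0,-0.733],0],[[1.0,0.233,0],[0,0,-0.733],0]]'

```text
time: 8.2
ee_pos: [0.4792, 0.1302, 0.1593]
tcp_rot: [-180.0, -0.0, 96.1]
wrist_force: [-1.0, -0.8, -0.6]
opening: 0.0084
grasp_force: 39.5
```

Call:
apply_moves --rows '[[[0.864,0.392,0],[0,0,0],0],[[0.864,0.392,0],[0,0,0],0],[[0.864,0.392,0],[0,0,0],0]]'

```text
time: 8.5
ee_pos: [0.5095, 0.2223, 0.1595]
tcp_rot: [180.0, -0.1, 96.0]
wrist_force: [-0.2, -0.9, -0.4]
opening: 0.0083
grasp_force: 39.6
```

Call:
apply_moves --rows '[[[0.874,0.293,0],[0,0,0],0],[[0.874,0.293,0],[0,0,0],0],[[0.874,0.293,0],[0,0,0],0]]'

```text
time: 8.8
ee_pos: [0.5286, 0.3123, 0.1594]
tcp_rot: [180.0, -0.1, 96.0]
wrist_force: [-0.9, -0.5, -1.4]
opening: 0.0081
grasp_force: 39.6
```

Call:
apply_moves --rows '[[[0.743,0.199,0],[0,0,0],0],[[0.743,0.199,0],[0,0,0],0],[[0.743,0.199,0],[0,0,0],0],[[0.743,0.199,0],[0,0,0],0]]'

```text
time: 9.2
ee_pos: [0.54, 0.385, 0.1599]
tcp_rot: [-180.0, -0.0, 96.1]
wrist_force: [0.6, -0.6, -0.3]
opening: 0.0084
grasp_force: 39.6
```

```bash
python3 - <<'E'
from h import *
print(sensors.get_obs()["q"].round(1))
pic("side","g3",60,220,320,420,3)
plan((.542,.386,.081,96))
E
```

```text
[ 35.5  20.1  12.   81.9   0.  119.4]
at [0.54   0.3847 0.1601] [-180.    -0.    96.1]
(0.542, 0.386, 0.081, 96) -> [0.01, 0.021, 0.791] [-0.0, -0.0, 0.002] q6 119 rows 2
```

View pics/g3.png

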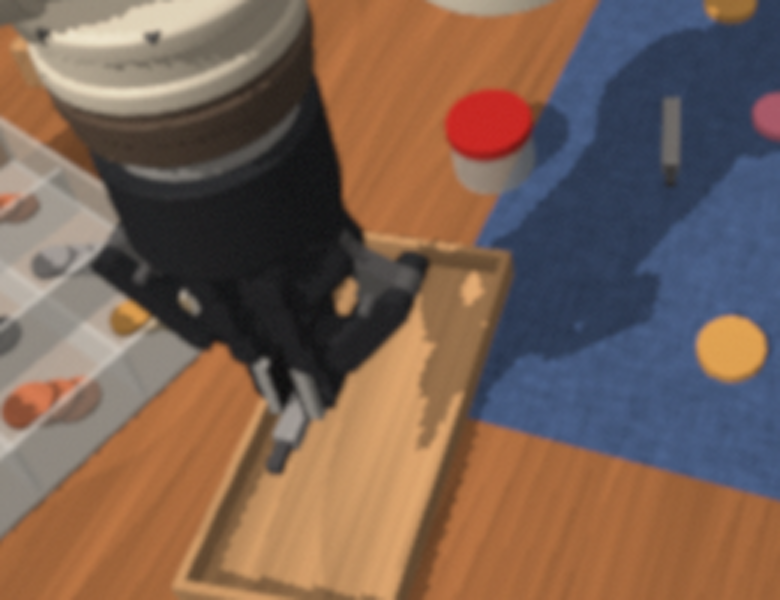

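The punch hangs above the far half of the tray, parallel to its walls and clear of them, at crop (290,430).

Call:
apply_moves --rows '[[[0.01,0.02,0.4],[0,0,0],0],[[0.01,0.02,0.7],[0,0,0],0],[[0.01,0.02,0.77],[0,0,0],0],[[0.01,0.02,0.79],[0,0,0],0],[[0.01,0.02,0.79],[0,0,0],0],[[0.01,0.02,0.79],[0,0,0],0],[[0.01,0.02,0.79],[0,0,0],0.3],[[0.01,0.02,0.79],[0,0,0],0.3],[[0.01,0.02,0.79],[0,0,0],0.3],[[0.01,0.02,0.79],[0,0,0],0.3],[[0.01,0.02,0.4],[0,0,0],0.3],[[0.01,0.02,0.0],[0,0,0],0.4],[[0.01,0.02,0.0],[0,0,0],0.5]]'

```text
time: 10.55
ee_pos: [0.5432, 0.3892, 0.1663]
tcp_rot: [179.6, -0.3, 96.3]
wrist_force: [0.7, 0.5, 0.8]
opening: 0.0423
grasp_force: 0.0
```

```bash
python3 - <<'E'
from h import *
plan((.522,.306,.15,104.9),(.492,.216,.13,104.9),(.453,.128,.13,104.9),(.453,.128,.076,104.9))
E
```

```text
at [0.5432 0.3892 0.1663] [179.6  -0.3  96.3]
(0.522, 0.306, 0.15, 104.9) -> [-0.805, -0.303, 0.157] [0.016, -0.009, -0.286] q6 105 rows 2 
(0.492, 0.216, 0.13, 104.9) -> [-0.793, -0.521, 0.2] [0.0, 0.0, 0.0] q6 99 rows 2 
(0.453, 0.128, 0.13, 104.9) -> [-0.75, -0.603, -0.0] [0.0, 0.0, 0.0] q6 91 rows 2 
(0.453, 0.128, 0.076, 104.9) -> [0.0, -0.0, 0.54] [0.0, 0.0, 0.0] q6 91 rows 2
```

Call:
apply_moves --rows '[[[-0.8,-0.3,0.1],[0,0,-0.29],0.5],[[-0.8,-0.3,0.1],[0,0,-0.29],0.5],[[-0.8,-0.3,0.1],[0,0,-0.29],0.5]]'

```text
time: 10.85
ee_pos: [0.5194, 0.3018, 0.1487]
tcp_rot: [-179.9, 0.0, 104.9]
wrist_force: [0.7, 1.4, 0.7]
opening: 0.0424
grasp_force: 0.0
```

Call:
apply_moves --rows '[[[-0.793,-0.521,0.2],[0,0,0],0.5],[[-0.793,-0.521,0.2],[0,0,0],0.5],[[-0.793,-0.521,0.2],[0,0,0],0.5]]'

```text
time: 11.15
ee_pos: [0.4884, 0.2115, 0.1275]
tcp_rot: [-179.7, 0.0, 104.8]
wrist_force: [0.7, 0.8, -0.1]
opening: 0.0425
grasp_force: 0.0
```

Call:
apply_moves --rows '[[[-0.75,-0.603,0],[0,0,0],0.5],[[-0.75,-0.603,0],[0,0,0],0.5],[[-0.75,-0.603,0],[0,0,0],0.5],[[-0.75,-0.603,0],[0,0,0],0.5],[[-0.75,-0.603,0],[0,0,0],0.5]]'

```text
time: 11.65
ee_pos: [0.4527, 0.1279, 0.1299]
tcp_rot: [179.9, -0.1, 105.0]
wrist_force: [0.2, 0.1, -0.2]
opening: 0.0428
grasp_force: 0.0
```

```bash
python3 - <<'E'
from h import *
plan((.453,.127,.076,104.9))
E
```

```text
at [0.4527 0.1279 0.1299] [ 1.799e+02 -1.000e-01  1.050e+02]
(0.453, 0.127, 0.076, 104.9) -> [-0.01, -0.001, 0.539] [0.003, -0.002, 0.004] q6 91 rows 2
```

Call:
apply_moves --rows '[[[0,0,0.3],[0,0,0],0.5],[[0,0,0.54],[0,0,0],0.5],[[0,0,0.54],[0,0,0],0.5],[[0,0,0.54],[0,0,0],0.3],[[0,0,0.54],[0,0,0],0],[[0,0,0.54],[0,0,0],0],[[0,0,0.54],[0,0,0],0],[[0,0,0.54],[0,0,0],0],[[0,0,0.54],[0,0,0],0],[[0,0,0.54],[0,0,0],0],[[0,0,0.1],[0,0,0],0],[[0,0,-0.3],[0,0,0],0],[[0,0,-0.3],[0,0,0],0],[[0,0,-0.3],[0,0,0],0]]' --force 40

```text
time: 13.05
ee_pos: [0.4525, 0.1271, 0.1606]
tcp_rot: [179.9, -0.0, 105.0]
wrist_force: [-0.4, 0.3, -0.5]
opening: 0.0085
grasp_force: 39.4
```

```bash
python3 - <<'E'
from h import *
plan((.493,.19,.16,96),(.523,.25,.16,96),(.551,.303,.16,96))
E
```

```text
at [0.4525 0.1271 0.1606] [179.9  -0.  105. ]
(0.493, 0.19, 0.16, 96) -> [0.502, 0.554, 0.008] [0.005, -0.002, 0.3] q6 105 rows 2 
(0.523, 0.25, 0.16, 96) -> [0.565, 0.361, 0.0] [0.0, 0.0, 0.0] q6 110 rows 2 
(0.551, 0.303, 0.16, 96) -> [0.498, 0.334, 0.0] [0.0, 0.0, 0.0] q6 113 rows 2
```

Call:
apply_moves --rows '[[[0.5,0.554,0],[0,0,0.3],0],[[0.5,0.554,0],[0,0,0.3],0],[[0.5,0.554,0],[0,0,0.3],0]]'

```text
time: 13.35
ee_pos: [0.4931, 0.1914, 0.1576]
tcp_rot: [-179.9, -0.0, 96.1]
wrist_force: [-0.3, -0.5, -0.9]
opening: 0.0083
grasp_force: 39.4
```

Call:
apply_moves --rows '[[[0.565,0.361,0],[0,0,0],0],[[0.565,0.361,0],[0,0,0],0],[[1.0,0.68,0],[0,0,0],0],[[1.0,0.68,0],[0,0,0],0],[[1.0,0.68,0],[0,0,0],0],[[1.0,0.68,0],[0,0,0],0],[[1.0,0.68,0],[0,0,0],0]]'

```text
time: 14.05
ee_pos: [0.5493, 0.2952, 0.1598]
tcp_rot: [-180.0, -0.0, 96.0]
wrist_force: [0.1, -0.3, -0.8]
opening: 0.0084
grasp_force: 39.5
```

```bash
python3 - <<'E'
from h import *
pic("side","g4",60,200,320,400,3)
plan((.551,.303,.081,96))
E
```

```text
at [0.5494 0.2952 0.1601] [ 1.8e+02 -1.0e-01  9.6e+01]
(0.551, 0.303, 0.081, 96) -> [0.075, 0.024, 0.791] [0.001, -0.002, -0.001] q6 113 rows 2
```

View pics/g4.png

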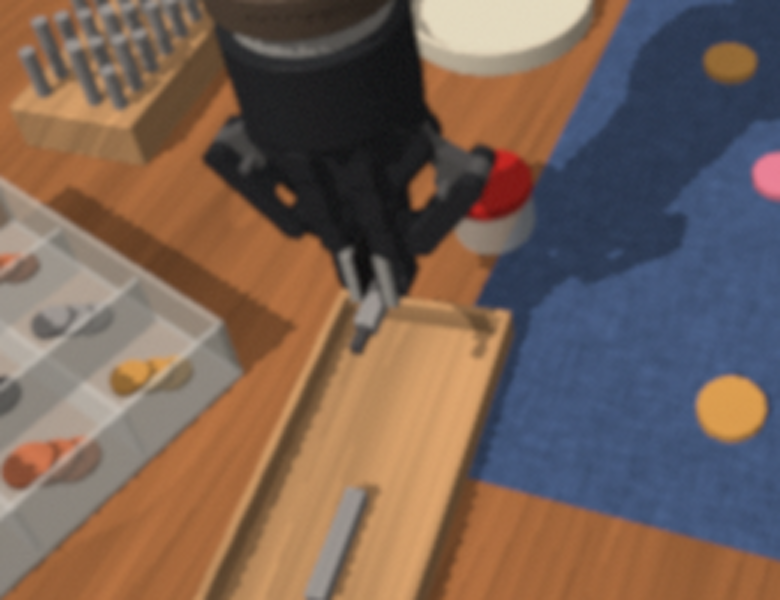

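The first punch lies flat in the far half of the tray, at crop (335,545). The second hangs over the near half, lined up.

Call:
apply_moves --rows '[[[0.075,0.02,0.4],[0,0,0],0],[[0.075,0.02,0.7],[0,0,0],0],[[0.075,0.02,0.77],[0,0,0],0],[[0.075,0.02,0.79],[0,0,0],0],[[0.075,0.02,0.79],[0,0,0],0],[[0.075,0.02,0.79],[0,0,0],0],[[0.075,0.02,0.79],[0,0,0],0.3],[[0.075,0.02,0.79],[0,0,0],0.3],[[0.075,0.02,0.79],[0,0,0],0.3],[[0.075,0.02,0.79],[0,0,0],0.3],[[0.075,0.02,0.4],[0,0,0],0.3],[[0.075,0.02,0.1],[0,0,0],0.4],[[0.075,0.02,0.1],[0,0,0],0.7],[[0.075,0.02,0.1],[0,0,0],0.7]]'

```text
time: 15.5
ee_pos: [0.5512, 0.3041, 0.1503]
tcp_rot: [179.9, -0.1, 96.0]
wrist_force: [0.5, 0.1, -0.9]
opening: 0.0599
grasp_force: 0.0
```

```bash
python3 - <<'E'
from h import *
plan((.466,.28,.15,96),(.384,.258,.12,96),(.384,.258,.072,96))
E
```

```text
at [0.5512 0.3041 0.1503] [ 1.799e+02 -1.000e-01  9.600e+01]
(0.466, 0.28, 0.15, 96) -> [-0.151, -0.873, 0.001] [0.003, -0.003, 0.0] q6 115 rows 2 
(0.384, 0.258, 0.12, 96) -> [-0.133, -0.839, 0.3] [0.0, 0.0, 0.0] q6 118 rows 2 
(0.384, 0.258, 0.072, 96) -> [0.0, -0.0, 0.48] [0.0, 0.0, 0.0] q6 118 rows 1
```

Call:
apply_moves --rows '[[[-0.15,-0.873,0],[0,0,0],0.75],[[-0.15,-0.873,0],[0,0,0],0.75],[[-0.15,-0.873,0],[0,0,0],0.75]]'

```text
time: 15.8
ee_pos: [0.4614, 0.2783, 0.1472]
tcp_rot: [-179.7, 0.1, 96.1]
wrist_force: [0.9, 1.1, -0.0]
opening: 0.0643
grasp_force: 0.0
```

Call:
apply_moves --rows '[[[-0.133,-0.839,0.3],[0,0,0],0.75],[[-0.133,-0.839,0.3],[0,0,0],0.75],[[-0.133,-0.839,0.3],[0,0,0],0.75],[[-0.133,-0.839,0.3],[0,0,0],0.75],[[-0.133,-0.839,0.3],[0,0,0],0.75]]'

```text
time: 16.3
ee_pos: [0.3845, 0.2583, 0.1199]
tcp_rot: [179.9, -0.1, 96.0]
wrist_force: [0.7, 0.1, 1.2]
opening: 0.0642
grasp_force: 0.0
```

```bash
python3 - <<'E'
from h import *
pic("top","g5",80,130,300,290,3.5)
plan((.384,.258,.072,96))
E
```

```text
at [0.3847 0.2583 0.12  ] [ 1.799e+02 -1.000e-01  9.600e+01]
(0.384, 0.258, 0.072, 96) -> [-0.003, -0.007, 0.48] [0.002, -0.003, -0.0] q6 118 rows 1
```

View pics/g5.png

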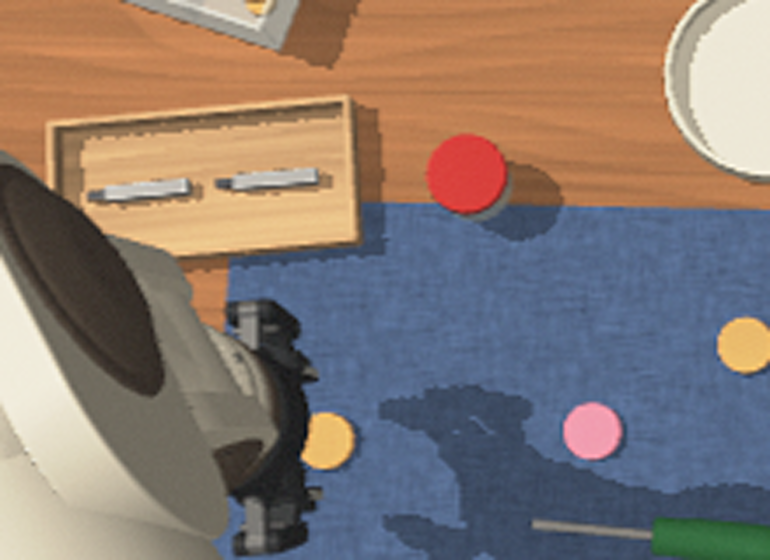

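Both punches lie lengthwise in the tray, at crop (140,190) and (268,180). The open gripper straddles blank_a.

Call:
apply_moves --rows '[[[0,0,0.3],[0,0,0],0.75],[[0,0,0.48],[0,0,0],0.7],[[0,0,0.48],[0,0,0],0.6],[[0,0,0.48],[0,0,0],0.5],[[0,0,0.48],[0,0,0],0.3],[[0,0,0.48],[0,0,0],0.3],[[0,0,0.48],[0,0,0],0.3],[[0,0,0.48],[0,0,0],0.3],[[0,0,0.48],[0,0,0],0.3]]' --force 40

```text
time: 17.25
ee_pos: [0.3842, 0.2582, 0.0726]
tcp_rot: [179.9, -0.1, 96.0]
wrist_force: [1.1, -1.5, 5.1]
opening: 0.0333
grasp_force: 39.8
```

Call:
apply_moves --rows '[[[0,0,-0.4],[0,0,0],0.3],[[0,0,-0.78],[0,0,0],0.3],[[0,0,-0.78],[0,0,0],0.3],[[0,0,-0.78],[0,0,0],0.3]]'

```text
time: 17.65
ee_pos: [0.384, 0.2582, 0.1504]
tcp_rot: [179.9, -0.1, 96.0]
wrist_force: [-0.1, -0.8, -1.0]
opening: 0.0335
grasp_force: 40.0
```

```bash
python3 - <<'E'
from h import *
plan((.464,.18,.15,90),(.544,.09,.15,90),(.622,.005,.15,90),(.622,.005,.079,90))
E
```

```text
at [0.384  0.2582 0.1504] [ 1.799e+02 -1.000e-01  9.600e+01]
(0.464, 0.18, 0.15, 90) -> [-0.861, 0.714, 0.003] [0.003, -0.004, 0.2] q6 111 rows 3 
(0.544, 0.09, 0.15, 90) -> [-0.9, 0.8, 0.0] [0.0, 0.0, 0.0] q6 99 rows 3 
(0.622, 0.005, 0.15, 90) -> [-0.85, 0.78, 0.0] [0.0, 0.0, 0.0] q6 90 rows 3 
(0.622, 0.005, 0.079, 90) -> [0.0, -0.0, 0.71] [0.0, 0.0, 0.0] q6 90 rows 2
```

Call:
apply_moves --rows '[[[-0.861,0.714,0],[0,0,0.2],0.3],[[-0.861,0.714,0],[0,0,0.2],0.3],[[-0.861,0.714,0],[0,0,0.2],0.3],[[-0.861,0.714,0],[0,0,0.2],0.3]]'

```text
time: 18.05
ee_pos: [0.464, 0.1783, 0.1479]
tcp_rot: [-179.9, 0.0, 89.8]
wrist_force: [-0.5, -0.1, -0.0]
opening: 0.0332
grasp_force: 40.1
```

Call:
apply_moves --rows '[[[-0.9,0.8,0],[0,0,0],0.3],[[-0.9,0.8,0],[0,0,0],0.3],[[-0.9,0.8,0],[0,0,0],0.3],[[-0.9,0.8,0],[0,0,0],0.3]]'

```text
time: 18.45
ee_pos: [0.544, 0.0888, 0.1483]
tcp_rot: [-179.9, -0.0, 89.9]
wrist_force: [0.5, -0.1, -0.6]
opening: 0.0335
grasp_force: 40.2
```

Call:
apply_moves --rows '[[[-0.85,0.78,0],[0,0,0],0.3],[[-0.85,0.78,0],[0,0,0],0.3],[[-0.85,0.78,0],[0,0,0],0.3],[[-0.85,0.78,0],[0,0,0],0.3],[[-0.85,0.78,0],[0,0,0],0.3],[[-0.85,0.78,0],[0,0,0],0.3]]'

```text
time: 19.05
ee_pos: [0.6206, 0.0064, 0.1493]
tcp_rot: [-180.0, -0.1, 90.1]
wrist_force: [-0.1, 0.1, -0.4]
opening: 0.0335
grasp_force: 40.2
```

```bash
python3 - <<'E'
from h import *
pic("side","g6",160,80,360,240,4)
plan((.622,.005,.078,90))
E
```

```text
at [0.6208 0.0063 0.1495] [-1.80e+02 -1.00e-01  9.01e+01]
(0.622, 0.005, 0.078, 90) -> [-0.014, 0.012, 0.715] [-0.001, -0.002, 0.003] q6 90 rows 2
```

View pics/g6.png

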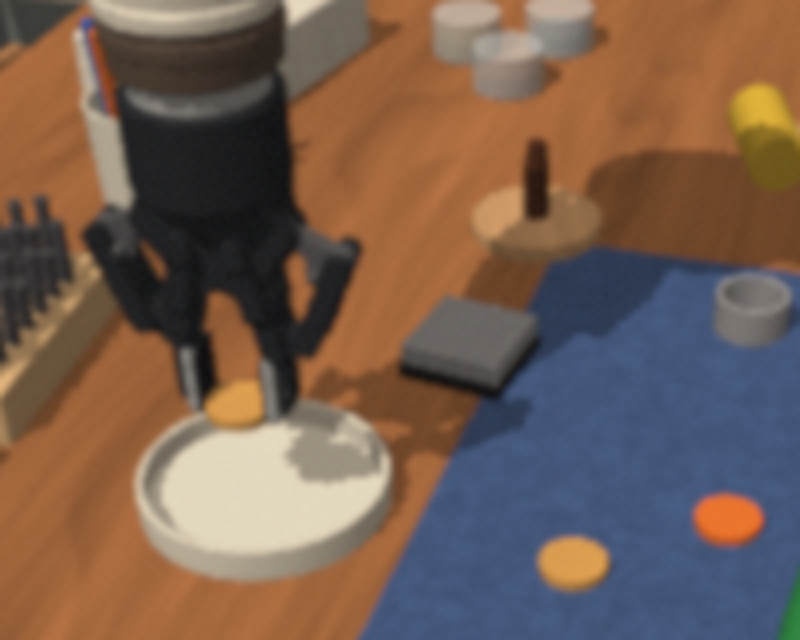

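Blank_a hangs level above the dish at crop (237,402), within the rim.

Call:
apply_moves --rows '[[[-0.01,0.01,0.4],[0,0,0],0.3],[[-0.01,0.01,0.65],[0,0,0],0.3],[[-0.01,0.01,0.7],[0,0,0],0.3],[[-0.01,0.01,0.72],[0,0,0],0.3],[[-0.01,0.01,0.72],[0,0,0],0.3],[[-0.01,0.01,0.72],[0,0,0],0.3],[[-0.01,0.01,0.72],[0,0,0],0.53],[[-0.01,0.01,0.72],[0,0,0],0.53],[[-0.01,0.01,0.72],[0,0,0],0.53],[[-0.01,0.01,0.3],[0,0,0],0.53],[[-0.01,0.01,0.1],[0,0,0],0.53],[[-0.01,0.01,0.1],[0,0,0],0.7],[[-0.01,0.01,0.1],[0,0,0],0.75]]'

```text
time: 20.4
ee_pos: [0.6228, 0.0037, 0.1395]
tcp_rot: [180.0, -0.0, 90.0]
wrist_force: [1.0, 0.1, -0.6]
opening: 0.064
grasp_force: 0.0
```

```bash
python3 - <<'E'
from h import *
plan((.535,.0,.14,90),(.4504,-.006,.12,90),(.4504,-.006,.072,90))
E
```

```text
at [0.6228 0.0037 0.1395] [180.  -0.  90.]
(0.535, 0.0, 0.14, 90) -> [-0.037, -0.878, -0.006] [0.001, -0.002, -0.0] q6 90 rows 2 
(0.4504, -0.006, 0.12, 90) -> [-0.06, -0.846, 0.2] [0.0, 0.0, 0.0] q6 89 rows 2 
(0.4504, -0.006, 0.072, 90) -> [0.0, -0.0, 0.48] [0.0, 0.0, 0.0] q6 89 rows 1
```

Call:
apply_moves --rows '[[[-0.04,-0.878,0],[0,0,0],0.75],[[-0.04,-0.878,0],[0,0,0],0.75],[[-0.04,-0.878,0],[0,0,0],0.75]]'

```text
time: 20.7
ee_pos: [0.5302, -0.0004, 0.137]
tcp_rot: [-179.6, -0.0, 90.0]
wrist_force: [1.1, 0.4, 0.1]
opening: 0.0638
grasp_force: 0.0
```

Call:
apply_moves --rows '[[[-0.06,-0.846,0.2],[0,0,0],0.75],[[-0.06,-0.846,0.2],[0,0,0],0.75],[[-0.06,-0.846,0.2],[0,0,0],0.75],[[-0.06,-0.846,0.2],[0,0,0],0.75],[[-0.06,-0.846,0.2],[0,0,0],0.75]]'

```text
time: 21.2
ee_pos: [0.4512, -0.0062, 0.1196]
tcp_rot: [179.9, -0.1, 90.0]
wrist_force: [0.6, 0.2, 0.9]
opening: 0.064
grasp_force: 0.0
```

```bash
python3 - <<'E'
from h import *
plan((.4504,-.006,.072,90))
E
```

```text
at [ 0.4512 -0.0062  0.1196] [ 1.799e+02 -1.000e-01  9.000e+01]
(0.4504, -0.006, 0.072, 90) -> [0.002, -0.009, 0.476] [0.002, -0.002, 0.0] q6 89 rows 1
```

Next I'll grip, lift, and carry it to the second slot at (.622, −.044).

Call:
apply_moves --rows '[[[0,0,0.3],[0,0,0],0.75],[[0,0,0.475],[0,0,0],0.7],[[0,0,0.475],[0,0,0],0.6],[[0,0,0.475],[0,0,0],0.5],[[0,0,0.475],[0,0,0],0.3],[[0,0,0.475],[0,0,0],0.3],[[0,0,0.475],[0,0,0],0.3],[[0,0,0.475],[0,0,0],0.3],[[0,0,0.475],[0,0,0],0.3],[[0,0,0],[0,0,0],0.3],[[0,0,-0.3],[0,0,0],0.3],[[0,0,-0.3],[0,0,0],0.3]]' --force 40

```text
time: 22.4
ee_pos: [0.4519, -0.0063, 0.1536]
tcp_rot: [179.6, -0.0, 90.0]
wrist_force: [-0.1, 0.5, -1.4]
opening: 0.0335
grasp_force: 40.1
```

Call:
apply_moves --rows '[[[-0.19,0.86,0],[0,0,0],0.3],[[-0.19,0.86,0],[0,0,0],0.3],[[-0.19,0.86,0],[0,0,0],0.3],[[-0.19,0.86,0],[0,0,0],0.3]]'

```text
time: 22.8
ee_pos: [0.5359, -0.0254, 0.1477]
tcp_rot: [-179.8, -0.1, 90.0]
wrist_force: [-0.4, -0.5, -0.5]
opening: 0.0333
grasp_force: 40.2
```

Call:
apply_moves --rows '[[[-0.19,0.86,0],[0,0,0],0.3],[[-0.19,0.86,0],[0,0,0],0.3],[[-0.19,0.86,0],[0,0,0],0.3],[[-0.19,0.86,0],[0,0,0],0.3],[[-0.19,0.86,0],[0,0,0],0.3],[[-0.19,0.86,0],[0,0,0],0.3]]'

```text
time: 23.4
ee_pos: [0.6213, -0.044, 0.1501]
tcp_rot: [180.0, -0.0, 90.0]
wrist_force: [-0.1, -0.1, -0.3]
opening: 0.0333
grasp_force: 40.3
```

```bash
python3 - <<'E'
from h import *
pic("side","g7",160,80,360,240,4)
plan((.622,-.045,.0775,90))
E
```

```text
at [ 0.6215 -0.044   0.1501] [180.  -0.  90.]
(0.622, -0.045, 0.0775, 90) -> [-0.011, 0.005, 0.726] [0.001, -0.002, 0.001] q6 86 rows 2
```

View pics/g7.png

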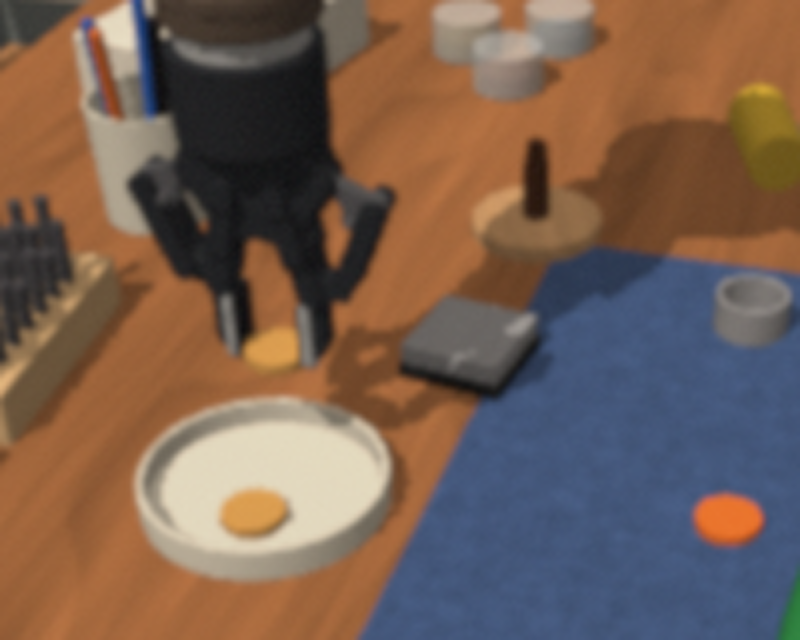

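Blank_a lies flat in the dish at crop (254,512). Blank_b hangs level over the other half of the dish, clear of it.

Call:
apply_moves --rows '[[[-0.01,0.005,0.4],[0,0,0],0.3],[[-0.01,0.005,0.65],[0,0,0],0.3],[[-0.01,0.005,0.7],[0,0,0],0.3],[[-0.01,0.005,0.725],[0,0,0],0.3],[[-0.01,0.005,0.725],[0,0,0],0.3],[[-0.01,0.005,0.725],[0,0,0],0.3],[[-0.01,0.005,0.725],[0,0,0],0.53],[[-0.01,0.005,0.725],[0,0,0],0.53],[[-0.01,0.005,0.725],[0,0,0],0.53],[[-0.01,0.005,0.3],[0,0,0],0.53],[[-0.01,0.005,0],[0,0,0],0.53],[[-0.01,0.005,0],[0,0,0],0.7],[[-0.01,0.005,0],[0,0,0],0.75]]'

```text
time: 24.75
ee_pos: [0.6231, -0.0453, 0.1499]
tcp_rot: [179.9, -0.0, 90.0]
wrist_force: [0.0, 0.2, -0.6]
opening: 0.0642
grasp_force: 0.0
```

```bash
python3 - <<'E'
from h import *
plan((.547,-.115,.15,90),(.472,-.187,.15,90),(.400,-.257,.13,90),(.4,-.257,.075,90))
E
```

```text
at [ 0.6231 -0.0453  0.1499] [179.9  -0.   90. ]
(0.547, -0.115, 0.15, 90) -> [-0.697, -0.761, -0.002] [0.003, -0.001, 0.0] q6 78 rows 3 
(0.472, -0.187, 0.15, 90) -> [-0.72, -0.75, -0.0] [0.0, 0.0, 0.0] q6 68 rows 3 
(0.4, -0.257, 0.13, 90) -> [-0.7, -0.72, 0.2] [0.0, 0.0, 0.0] q6 57 rows 3 
(0.4, -0.257, 0.075, 90) -> [0.0, -0.0, 0.55] [0.0, 0.0, 0.0] q6 57 rows 2
```

Call:
apply_moves --rows '[[[-0.697,-0.761,0],[0,0,0],0.95],[[-0.697,-0.761,0],[0,0,0],0.95],[[-0.697,-0.761,0],[0,0,0],0.95],[[-0.697,-0.761,0],[0,0,0],0.95]]'

```text
time: 25.15
ee_pos: [0.5457, -0.1156, 0.1482]
tcp_rot: [-179.9, -0.1, 89.9]
wrist_force: [0.7, 0.3, -0.5]
opening: 0.0811
grasp_force: 0.0
```

Call:
apply_moves --rows '[[[-0.72,-0.75,0],[0,0,0],0.95],[[-0.72,-0.75,0],[0,0,0],0.95],[[-0.72,-0.75,0],[0,0,0],0.95],[[-0.72,-0.75,0],[0,0,0],0.95]]'

```text
time: 25.55
ee_pos: [0.4718, -0.1872, 0.1489]
tcp_rot: [180.0, -0.1, 89.9]
wrist_force: [0.4, 0.2, 0.2]
opening: 0.0811
grasp_force: 0.0
```

Call:
apply_moves --rows '[[[-0.7,-0.72,0.2],[0,0,0],0.95],[[-0.7,-0.72,0.2],[0,0,0],0.95],[[-0.7,-0.72,0.2],[0,0,0],0.95],[[-0.7,-0.72,0.2],[0,0,0],0.95],[[-0.7,-0.72,0.2],[0,0,0],0.95],[[-0.7,-0.72,0.2],[0,0,0],0.95]]'

```text
time: 26.15
ee_pos: [0.4011, -0.2561, 0.1294]
tcp_rot: [180.0, -0.0, 90.1]
wrist_force: [0.1, 0.0, 0.7]
opening: 0.0808
grasp_force: 0.0
```

```bash
python3 - <<'E'
from h import *
pic("top","g8",240,110,480,290,3.3)
plan((.400,-.257,.076,90))
E
```

```text
at [ 0.4009 -0.2561  0.1294] [180.   -0.   90.1]
(0.4, -0.257, 0.076, 90) -> [-0.009, -0.009, 0.534] [0.001, -0.002, 0.004] q6 57 rows 2
```

View pics/g8.png

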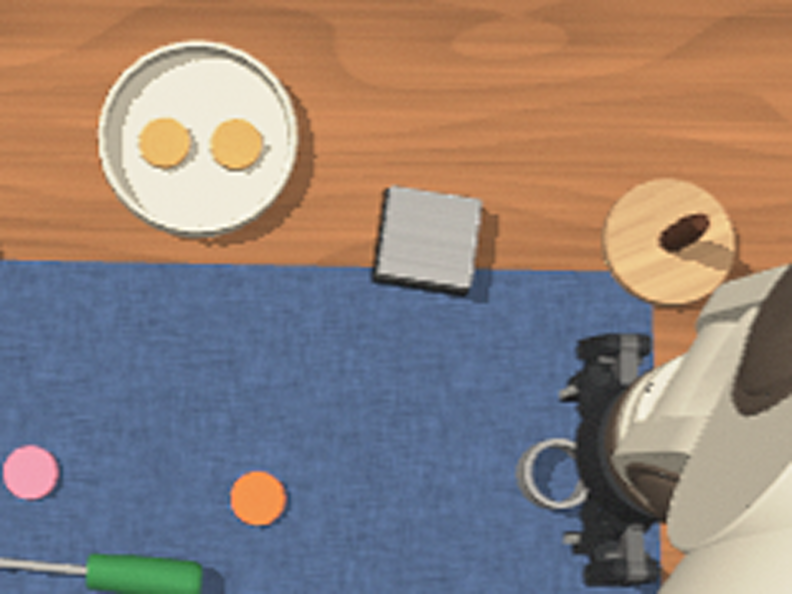

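Both blanks lie side by side in the dish, at crop (163,143) and (237,144). The gripper straddles the ring, and the post disc centre is at (671,242), as measured before.

Call:
apply_moves --rows '[[[-0.01,-0.01,0.3],[0,0,0],0.95],[[-0.01,-0.01,0.53],[0,0,0],0.9],[[-0.01,-0.01,0.53],[0,0,0],0.75],[[-0.01,-0.01,0.53],[0,0,0],0.65],[[-0.01,-0.01,0.53],[0,0,0],0.45],[[-0.01,-0.01,0.53],[0,0,0],0.4],[[-0.01,-0.01,0.53],[0,0,0],0.4],[[-0.01,-0.01,0.53],[0,0,0],0.4],[[-0.01,-0.01,0.53],[0,0,0],0.4]]' --force 40

```text
time: 27.1
ee_pos: [0.3995, -0.2582, 0.0779]
tcp_rot: [179.9, 0.0, 90.0]
wrist_force: [-0.4, 2.2, 6.3]
opening: 0.0447
grasp_force: 41.4
```

```bash
python3 - <<'E'
from h import *
plan((.4,-.257,.17,90),(.45,-.285,.17,90),(.50,-.313,.17,90),(.559,-.341,.17,90))
E
```

```text
at [ 0.3995 -0.2582  0.0779] [179.9   0.   90. ]
(0.4, -0.257, 0.17, 90) -> [0.012, 0.007, -0.921] [0.005, 0.0, 0.001] q6 57 rows 2 
(0.45, -0.285, 0.17, 90) -> [-0.28, 0.5, 0.0] [0.0, 0.0, 0.0] q6 58 rows 2 
(0.5, -0.313, 0.17, 90) -> [-0.28, 0.5, 0.0] [0.0, 0.0, 0.0] q6 58 rows 2 
(0.559, -0.341, 0.17, 90) -> [-0.28, 0.59, 0.0] [0.0, 0.0, 0.0] q6 59 rows 2
```

Call:
apply_moves --rows '[[[0,0,-0.5],[0,0,0],0.4],[[0,0,-0.92],[0,0,0],0.4],[[0,0,-0.92],[0,0,0],0.4],[[0,0,-0.92],[0,0,0],0.4]]'

```text
time: 27.5
ee_pos: [0.3993, -0.2584, 0.1697]
tcp_rot: [179.9, 0.0, 90.0]
wrist_force: [0.8, -0.6, -1.0]
opening: 0.0447
grasp_force: 41.5
```

Call:
apply_moves --rows '[[[-0.42,0.8,0],[0,0,0],0.4],[[-0.42,0.8,0],[0,0,0],0.4],[[-0.42,0.8,0],[0,0,0],0.4],[[-0.42,0.8,0],[0,0,0],0.4]]'

```text
time: 27.9
ee_pos: [0.4784, -0.2998, 0.1659]
tcp_rot: [-179.8, -0.2, 90.0]
wrist_force: [-0.6, 0.5, -0.6]
opening: 0.0443
grasp_force: 41.5
```

Call:
apply_moves --rows '[[[-0.42,0.79,0],[0,0,0],0.4],[[-0.42,0.79,0],[0,0,0],0.4],[[-0.42,0.79,0],[0,0,0],0.4],[[-0.42,0.79,0],[0,0,0],0.4],[[-0.42,0.79,0],[0,0,0],0.4]]'

```text
time: 28.4
ee_pos: [0.5566, -0.3414, 0.1685]
tcp_rot: [-180.0, -0.1, 90.0]
wrist_force: [0.1, -0.7, -0.4]
opening: 0.0448
grasp_force: 41.5
```

```bash
python3 - <<'E'
from h import *
pic("side","g9",220,50,380,170,5)
plan((.559,-.341,.092,90))
print(pix("side",(.559,-.341,.067)),pix("side",(.559,-.341,.012)))
E
```

```text
at [ 0.5566 -0.3415  0.1688] [180.  -0.  90.]
(0.559, -0.341, 0.092, 90) -> [0.004, 0.024, 0.768] [0.0, -0.001, -0.0] q6 59 rows 2 
[294.13635525 113.97489067] [294.01550077 132.67207309]
```

View pics/g9.png

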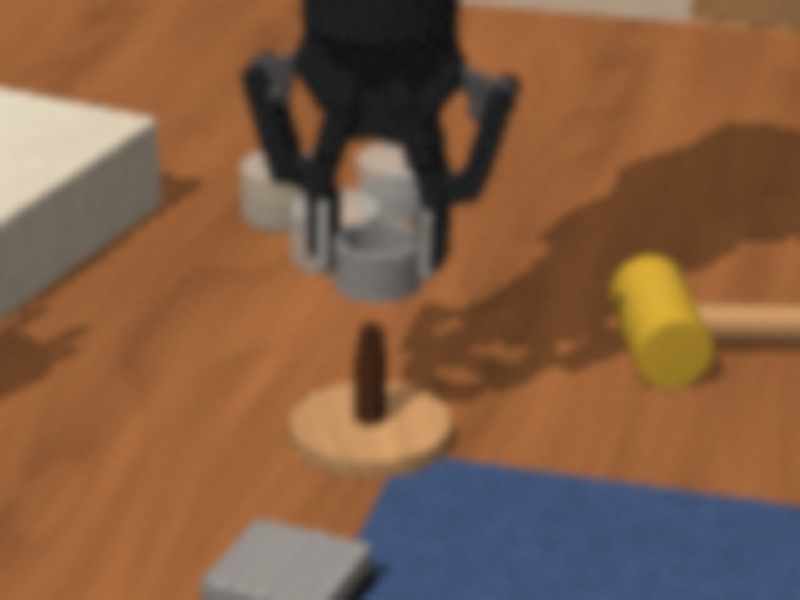

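The ring hangs level above the post, with the post top at crop (371,325) and the ring about 8 px to the right of it. That matches the 2.4 mm x correction already in the plan.

Call:
apply_moves --rows '[[[0,0.025,0],[0,0,0],0.4],[[0,0.025,0.1],[0,0,0],0.4],[[0,0.025,0.25],[0,0,0],0.4],[[0,0.025,0.4],[0,0,0],0.4],[[0,0.025,0.55],[0,0,0],0.4],[[0,0.025,0.68],[0,0,0],0.4],[[0,0.025,0.75],[0,0,0],0.4],[[0,0.025,0.77],[0,0,0],0.4],[[0,0.025,0.77],[0,0,0],0.4]]'

```text
time: 29.35
ee_pos: [0.5602, -0.342, 0.0911]
tcp_rot: [180.0, -0.0, 90.0]
wrist_force: [0.7, 0.1, -0.8]
opening: 0.0452
grasp_force: 41.5
```

Call:
apply_moves --rows '[[[0,0,0.01],[0,0,0],0.4],[[0,0,0.01],[0,0,0],0.4],[[0,0,0.01],[0,0,0],0.6],[[0,0,0.01],[0,0,0],0.75],[[0,0,0.01],[0,0,0],0.75],[[0,0,0.01],[0,0,0],0.75],[[0,0,-0.4],[0,0,0],0.75],[[0,0,-1],[0,0,0],0.75],[[0,0,-1],[0,0,0],0.75],[[0,0,-1],[0,0,0],0.75]]'

```text
time: 30.35
ee_pos: [0.561, -0.3425, 0.194]
tcp_rot: [179.8, 0.1, 90.0]
wrist_force: [0.1, -0.8, -0.5]
opening: 0.0637
grasp_force: 0.0
```

Call:
apply_moves --rows '[[[0.2,-1,0],[0,0,0],0.75],[[0.2,-1,0],[0,0,0],0.75],[[0.2,-1,0],[0,0,0],0.75],[[0.2,-1,0],[0,0,0],0.75],[[0.2,-1,0],[0,0,0],0.75],[[0.2,-1,0],[0,0,0],0.75]]'

```text
time: 30.95
ee_pos: [0.4611, -0.3222, 0.1907]
tcp_rot: [180.0, -0.1, 90.0]
wrist_force: [1.1, -0.2, -0.8]
opening: 0.0642
grasp_force: 0.0
```

```bash
python3 - <<'E'
from h import *
p,_=imaging.camera("side"); q,_=imaging.camera("top")
a=cv2.resize(p[60:240,170:370],(800,720))[:,:,::-1]
a=cv2.resize(p[85:225,190:340],(430,400),interpolation=cv2.INTER_CUBIC); b=cv2.resize(q[120:265,90:470],(800,305))[:, :]
a=cv2.resize(a,(310,289)); 
out=np.zeros((600,800,3),np.uint8); out[:305]=b; out[305:594,:310]=a
c=cv2.resize(p[290:420,110:240],(289,289)); out[305:594,330:619]=c
cv2.imwrite("pics/end.png",out[:,:,::-1])
E
```

```text
(no output)
```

View pics/end.png

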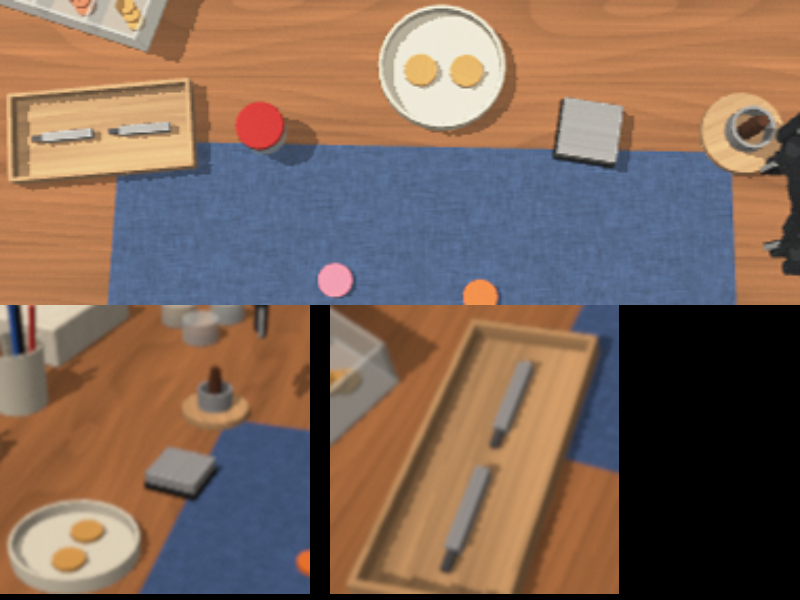

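The final views show the ring flat on its base around the post, both blanks flat in the dish, and both punches flat and lengthwise in the tray. The block and jar haven't moved.

```bash
python3 -c "
from workcell import bot
print(bot.job_done())"
```

```text
the job is handed in; nothing more can be done
None
```

The job is done and handed in at about 31 s: both punches lie flat in the tray, both blanks lie side by side in the dish, the ring sits on its post, and the block, jar and look-alikes are untouched.

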